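# Slide the tongs tray out over the riser's edge

## Task

Push the flat black tray towards yourself across the wooden riser until its near long side overhangs the riser's front edge by 4 cm (give or take 1 cm) and lies parallel to that edge, so that guests can get their fingers under it. Push it gently with the fingers, sliding it flat on the wood: do not pinch, lift or tip it, do not touch the tongs that lie on it, and do not disturb the jars, mill or sign around it. Leave the tray at rest.

Things in the scene. Friction and masses are not known exactly. Their poses are not given: they have to be found in the camera images.
- riser: fixed display riser of pale wood standing on the worktop, turned by up to 7 degrees: a board 250 mm deep (its x) by 460 mm wide (its y), 18 mm thick, on two side panels; its flat top is 60 mm above the worktop. Origin: under its centre, at worktop height; its -x axis points to its front edge, towards the robot; z up.
- riser_edge (a point): middle of the riser's front top edge (the long edge nearest the robot); axes as the riser's.
- tray: loose flat black rectangular tray lying on the riser, 150 mm (its x) by 300 mm (its y, parallel to the riser's long side within 9 degrees at the start), about 0.4 kg. Floor 3 mm thick, surrounded by a low rim 12 mm high in all and about 11 mm wide. Origin: centre of its underside; its -x axis points to its near long side, the one to be overhung.
- tray_front (a point): middle of the tray's near long side (75 mm from its centre), at the rim's top, 12 mm above its underside.
- tray_back (a point): middle of the tray's far long side (75 mm from its centre), at the rim's top.
- tongs: loose stainless tongs lying in the tray, 177 x 48 mm and 26 mm high, lengthwise along the tray's long side within 12 degrees. Origin: centre of the underside; x along their length.
- jar_on_riser: loose jar with a green lid standing upright on the riser's top near its left end, 60 mm across, 75 mm high; a bystander. Origin: centre of its underside.
- jar_beside: loose jar with a red lid standing on the worktop left of the riser, 60 mm across, 75 mm high; a bystander. Origin: centre of its underside.
- mill: loose dark wooden pepper mill standing on the worktop behind the riser on the left, 52 mm across, 160 mm high; a bystander. Origin: centre of its underside.
- sign: loose small table sign in a black foot, standing on the worktop in front of the riser on the right, 45 x 66 mm, 64 mm high; a bystander. Origin: centre of its underside.

How it is judged:
By the outcome, as a careful person would: the job done as asked, in the order asked, and still so for the second after the job is handed in, with the robot touching nothing.
It also fails if it takes over 45 s, if anything falls off the work surface, if the arm or the gripper's body presses on something with over 40 N, if the wrist force passes 120 N, or if a joint passes its speed limit or range.

## Robot

A 6-joint arm with a two-finger parallel gripper is mounted at the origin on a cart in front of the work surface, level with it; the furniture and walls round the work are solid. World frame = base frame: x ahead of the robot, y to its left, z up, the work surface at z = 0. Lengths are in m, angles in rad, forces in N, time in s.
With the tool pointing down it reaches from about 0.275 to 0.725 m from the base axis. Payload 15.9 kg.
Tool frame: the origin (TCP) lies on the centre line of the jaws, within the pads' length; the fingertips stand 17 mm ahead of it and the grasp point (between the pads) lies 2 mm behind it (tip_extent is the distance from the TCP to the fingertips, in m); z points along the fingers, y is the line along which they close (so a half turn about z gives the same grasp; the last joint's range is limited). The gripper opens to 85 mm and grips with 20 to 120 N. Pads are 22 mm wide; open, the fingers measure 114 mm over their backs; the gripper's body (76 mm by 85 mm) begins 54 mm behind the grasp point. The pads swing forward as they close: fully open they stand 13 mm farther back than shut.
Start: joints at [1.312, 0.213, -0.034, 1.323, 0, 1.571], TCP at [0.128, 0.483, 0.248] pointing down, gripper open.
Joint ranges: [-2.98, 2.98], [-0.74, 1.72], [-1.14, 1.35], [-2.1, 2.04], [-1.57, 1.44], [-3.14, 3.14]. Speed limits (rad/s): [1.89, 1.89, 2.39, 2.57, 3.14, 3.14].

## Interface

Orientations are given as a rotation vector (axis times angle).
In Python, from plant import * gives the robot as it stands.
- The arm moves only by the tool drive_tool, never from a script. Its argument "plan" is a list that holds one entry, the list of rows, each a list of 6 numbers: the shift along the tool's x, y, z in cm, then the turn, a rotation vector about the tool's x, y, z in degrees. In form: [[[tx, ty, tz, ax, ay, az], ...]]. A call has 1 to 8 rows; each row is the pose to reach, as a shift and turn from the pose commanded when the call began, along the tool's axes at that moment; what a row does not reach only later rows make up. A row lasts 1/12 s, in which the tool goes at most 41.7 mm and 7.16 degrees, less where a joint would pass 70% of its speed; a pose out of reach is approached as far as the arm can. A call with a gripper value outside its range is refused whole. "grip" is the opening, from 0 (shut) to 1 (fully open), set as the call begins (left out, the last holds). The fingers move at their own pace and stop on an object; "newtons" is the grip in N (left out, the last holds). Time passes only in rows, so rows that repeat a pose let the fingers close. It gives the time, the measured TCP pose, the force, the opening and the grip force at its end, in the units of the state.
- observe(): the state, without advancing time (a new reading comes with each control period).
- read_camera(name): name is "side" or "top"; returns the picture (400x640x3 uint8, blue, green, red); there is no depth.
- get_calibration(name): a dict with "fovy" (degrees; the focal length in pixels is half the picture's height over the tangent of half this angle, whatever the lens; pixels are square), "cx", "cy" (the principal point, pixels), "dist" ([k1, k2, p1, p2, k3] as OpenCV has them; the pictures are not rectified), "R" (3x3) and "t" (3): a world point X has camera coordinates R X + t. Camera axes: x right, y down, z forward; pixel columns grow to the right and rows downward; lengths in m; the calibration is good to about 2 mm. A picture is of the moment at which its call begins. get_calibration takes no time and is no camera call.
- close_job(): hands the job in; it is judged then, once.
Trained networks look in the newest picture that a camera, given by its name, has taken for a name from the list of things; names that differ only in an ending like _2 or _b are one class to them, and where a whole thing is asked for, a point or a joint stands for the part that bears it (a point fixed in the world has none). Each returns a list of dicts, best first, with "p" (0 to 1); they miss things now and then, are a little off and sometimes report something else, mostly with a low value. They report only what shows in the picture. A call takes as long as a camera call.
- find_in(camera, query): "point" ([x, y, z] in m, in world coordinates, good to about 4 mm: the middle of the surface that is visible of it).
- outline_of(camera, query): "region" (400x640 bool, what is visible of it).
- pinpoint(camera, query): "point" ([x, y, z] in m, in world coordinates, good to about 4 mm: a listed point, or the origin of a listed thing).
The state is a dict: "time_s": time; "q": joint angles; "qd": joint speeds; "effort": joint torques, N m; "position": TCP position; "orientation": TCP orientation; "force": force on the tool from outside, world axes, zero at the start; "moment": the same for the moment, N m; "gripper_width": finger opening in m; "gripper_force": force on a finger pad.
Only numpy, scipy, OpenCV 4.12 (cv2) and the standard library are available. Lean on these libraries where they do the work, as an engineer would, in place of code of your own. Each camera call takes 0.05 s, during which the arm holds its last target. There are 200 camera calls.

## Working session

There is one attempt and no reset: what is moved stays moved. The work goes in short steps, Python scripts to look and compute and a tool call to move; the robot and the scene stay as the last step left them, time stands still between calls to the robot, and variables do not carry over. Pictures are saved under pics/ and viewed, at most 10 in all, crops included, and the job is handed in when it is done.

Besides the shell and the picture viewer there is one more tool, called after "Request:" by a JSON object that holds its "name" and its "arguments", one argument or row to a line. drive_tool: Moves the arm, as the interface text tells. Its arguments: {"type":"object","properties":{"plan":{"type":"array"},"grip":{"type":"number"},"newtons":{"type":"number"}},"required":["plan"]}

```bash
mkdir -p pics; ls; python3 - <<'E'
from plant import *
import cv2,numpy as np
s=observe();print(s['time_s'],s['position'],s['orientation'],s['gripper_width'])
for c in('top','side'):
    cv2.imwrite(f'pics/{c}0.png',read_camera(c))
    for q in ['riser','riser_edge','tray','tray_front','tray_back','tongs','jar_on_riser','jar_beside','mill','sign']:
        r=pinpoint(c,q); print(c,q,[(np.round(d['point'],3).tolist(),round(d['p'],2)) for d in r[:2]])
E
```

```text
pics
0.0 [0.12787297 0.48304174 0.24781513] [-4.05340473e-01 -3.11517808e+00  1.72611370e-03] 0.08521880126255198
top riser []
top riser_edge []
top tray [([0.559, -0.102, 0.06], 0.97)]
top tray_front [([0.488, -0.094, 0.073], 0.81)]
top tray_back [([0.635, -0.107, 0.075], 0.83)]
top tongs [([0.558, -0.106, 0.064], 0.8)]
top jar_on_riser [([0.49, 0.138, 0.062], 0.92)]
top jar_beside [([0.45, 0.311, -0.002], 0.78)]
top mill [([0.776, 0.233, -0.003], 0.96), ([0.45, 0.314, -0.002], 0.4)]
top sign [([0.308, -0.238, 0.001], 0.59)]
side riser [([0.549, -0.049, 0.001], 0.98)]
side riser_edge [([0.428, -0.05, 0.061], 0.66)]
side tray [([0.558, -0.1, 0.059], 0.93)]
side tray_front [([0.486, -0.095, 0.075], 0.84)]
side tray_back [([0.633, -0.107, 0.075], 0.92)]
side tongs [([0.561, -0.112, 0.063], 0.69)]
side jar_on_riser [([0.49, 0.137, 0.064], 0.77)]
side jar_beside [([0.449, 0.314, 0.0], 0.6)]
side mill []
side sign [([0.308, -0.235, 0.001], 0.67), ([0.557, -0.099, 0.06], 0.48)]
```

View pics/top0.png

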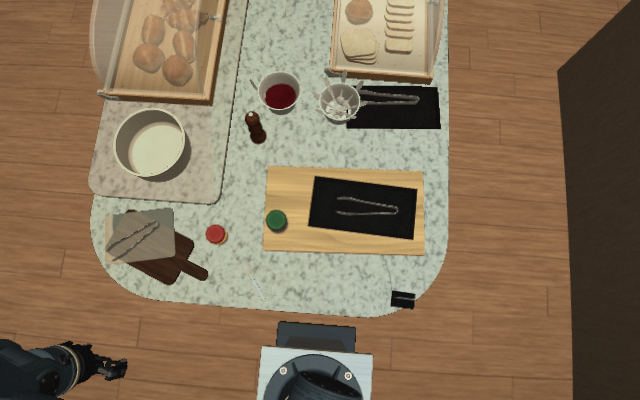

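View pics/side0.png

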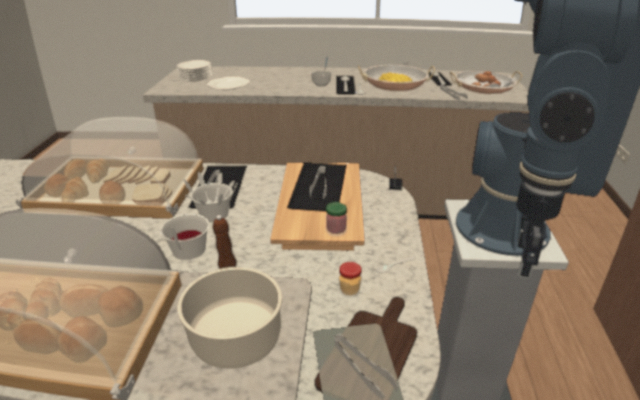

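The top picture shows the tray at columns 308–417, rows 177–240, on the riser (263–424, 166–255). The green-lid jar is at (276,220) and the sign at (402,299). The side picture agrees, with the back of the tray clear. Next I'll fit the edges.

```bash
cat >h.py <<'E'
from plant import *
import cv2,numpy as np
def toplane(cam,px,z):
    c=get_calibration(cam);f=200/np.tan(np.radians(c['fovy'])/2)
    K=np.array([[f,0,c['cx']],[0,f,c['cy']],[0,0,1]])
    u=cv2.undistortPoints(np.float64(px).reshape(-1,1,2),K,np.array(c['dist'],float)).reshape(-1,2)
    R=np.array(c['R']);t=np.array(c['t']);C=-R.T@t
    d=np.c_[u,np.ones(len(u))]@R
    return (C+d*((z-C[2])/d[:,2])[:,None])[:,:2]
def rect(cam,q,z):
    r=outline_of(cam,q)
    if not r: return None
    m=r[0]['region'].astype(np.uint8)
    cs,_=cv2.findContours(m,cv2.RETR_EXTERNAL,cv2.CHAIN_APPROX_NONE)
    p=toplane(cam,max(cs,key=cv2.contourArea),z)
    (c,wh,a)=cv2.minAreaRect(np.float32(p*1000))
    return r[0]['p'],np.round(c,1),np.round(wh,1),round(a,2),np.round(cv2.boxPoints((c,wh,a)),0).tolist(),p
def edge(p,axis_lo,ylo,yhi,near=True):
    # fit extreme-x line x=a+b*y over y bins
    ys=np.linspace(ylo,yhi,25);P=[]
    for a,b in zip(ys[:-1],ys[1:]):
        s=p[(p[:,1]>=a)&(p[:,1]<b)]
        if len(s): P.append(s[s[:,0].argmin() if near else s[:,0].argmax()])
    P=np.array(P);b,a=np.polyfit(P[:,1],P[:,0],1)
    r=P[:,0]-a-b*P[:,1];k=abs(r)<2.5*np.median(abs(r))+1e-4
    b,a=np.polyfit(P[k,1],P[k,0],1);return a,b
E
python3 - <<'E'
from h import *
print([ (k,v) for k,v in globals().items() if 'tip' in k.lower()])
read_camera('top');read_camera('side')
for c in('top','side'):
  for q,z in(('tray',.072),('riser',.06)):
    r=rect(c,q,z)
    if r is None: print(c,q,None);continue
    print(c,q,r[:5])
    p=r[5]; lo,hi=(-.23,.03) if q=='tray' else (-.25,.15)
    for n in(True,False):
        a,b=edge(p,0,lo,hi,n);print('  near' if n else '  far','x at y=-.1',round(a-.1*b,4),'slope deg',round(np.degrees(np.arctan(b)),2))
E
```

```text
[('tip_extent', 0.017)]
top tray (0.97, array([559.3, -98.6]), array([301.4, 149.4]), 87.15, [[477.0, -245.0], [626.0, -253.0], [641.0, 48.0], [492.0, 56.0]])
  near x at y=-.1 0.4859 slope deg 2.17
  far x at y=-.1 0.6332 slope deg 2.96
top riser (0.61, array([553. , -46.9]), array([251.2, 460.3]), 2.4, [[418.0, 178.0], [437.0, -282.0], [688.0, -272.0], [669.0, 188.0]])
  near x at y=-.1 0.4308 slope deg -2.29
  far x at y=-.1 0.6766 slope deg -2.67
side tray (0.62, array([557.9, -95.8]), array([308.8, 151.2]), 86.36, [[473.0, -245.0], [624.0, -255.0], [643.0, 54.0], [492.0, 63.0]])
  near x at y=-.1 0.484 slope deg 3.42
  far x at y=-.1 0.6322 slope deg 3.64
side riser (0.42, array([450.6, 335.3]), array([131.3,  57.6]), 87.52, [[419.0, 271.0], [477.0, 268.0], [482.0, 400.0], [425.0, 402.0]])Traceback (most recent call last):
  File "<stdin>", line 11, in <module>
  File "h.py", line 24, in edge
    P=np.array(P);b,a=np.polyfit(P[:,1],P[:,0],1)
                                 ~^^^^^
IndexError: too many indices for array: array is 1-dimensional, but 2 were indexed
```

Request:
{"name": "drive_tool", "arguments": {
  "plan": [
    [[-22, -14.1, 0, 0, 0, -17.2], [-22, -14.1, 0, 0, 0, -17.2], [-22, -14.1, 0, 0, 0, -17.2], [-22, -14.1, 0, 0, 0, -17.2], [-22, -14.1, 0, 0, 0, -17.2], [-22, -14.1, 0, 0, 0, -17.2], [-22, -14.1, 0, 0, 0, -17.2], [-22, -14.1, 0, 0, 0, -17.2]]
  ]
}}

```text
time_s: 2.07
position: [0.3066, 0.2882, 0.2485]
orientation: [-0.059, 3.14, -0.001]
force: [0.4, -0.5, 0.3]
gripper_width: 0.0853
gripper_force: 0.0
```

Request:
{"name": "drive_tool", "arguments": {
  "plan": [
    [[-33.9, -39.9, 0, 0, 0, -0.2], [-33.9, -39.9, 0, 0, 0, -0.2], [-33.9, -39.9, 0, 0, 0, -0.2], [-33.9, -39.9, 0, 0, 0, -0.2], [-33.9, -39.9, 0, 0, 0, -0.2], [-33.9, -39.9, 0, 0, 0, -0.2], [-33.9, -39.9, 0, 0, 0, -0.2], [-33.9, -39.9, 0, 0, 0, -0.2]]
  ]
}}

```text
time_s: 2.73
position: [0.5318, 0.0445, 0.2483]
orientation: [-0.071, 3.14, 0.0]
force: [0.4, 1.8, -0.4]
gripper_width: 0.0856
gripper_force: 0.0
```

Request:
{"name": "drive_tool", "arguments": {
  "plan": [
    [[-12, -14.2, 0, 0, 0, 0], [-12, -14.2, 0, 0, 0, 0], [-12, -14.2, 0, 0, 0, 0], [-12, -14.2, 0, 0, 0, 0], [-12, -14.2, 0, 0, 0, 0], [-12, -14.2, 0, 0, 0, 0]]
  ]
}}

```text
time_s: 3.23
position: [0.6587, -0.0933, 0.2464]
orientation: [0.066, -3.139, 0.0]
force: [-1.2, 0.3, -0.8]
gripper_width: 0.0852
gripper_force: 0.0
```

Request:
{"name": "drive_tool", "arguments": {
  "plan": [
    [[0, 0, 4, 0, 0, 0], [0, 0, 8, 0, 0, 0], [0, 0, 12, 0, 0, 0], [0, 0, 14.2, 0, 0, 0], [0, 0, 14.6, 0, 0, 0], [0, 0, 14.6, 0, 0, 0]]
  ]
}}

```text
time_s: 3.73
position: [0.6561, -0.0896, 0.1015]
orientation: [0.072, -3.138, -0.001]
force: [-0.0, -0.2, 0.5]
gripper_width: 0.0852
gripper_force: 0.0
```

```bash
python3 - <<'E'
from h import *
s=observe();print(s['position'],s['force'])
for c in('top','side'):
    im=read_camera(c)
    k=get_calibration(c);f=200/np.tan(np.radians(k['fovy'])/2)
    K=np.array([[f,0,k['cx']],[0,f,k['cy']],[0,0,1]])
    P=np.array(s['position'])
    uv,_=cv2.projectPoints(np.array([P-[0,0,.017],[P[0],P[1],.06]]),cv2.Rodrigues(np.array(k['R']))[0],np.array(k['t'],float),K,np.array(k['dist'],float))
    u,v=uv[0,0];print(c,uv.reshape(-1,2).round(1))
    x0=int(u)-60;y0=int(v)-50
    cv2.imwrite(f'pics/{c}1.png',cv2.resize(im[y0:y0+90,x0:x0+120],None,fx=6,fy=6,interpolation=cv2.INTER_CUBIC));print(x0,y0)
E
```

```text
[ 0.65607478 -0.08964882  0.1014764 ] [-0.0133768  -0.24917083  0.54280823]
top [[361.8 173.3]
 [360.8 175.8]]
301 123
side [[286.9 180.9]
 [287.2 187.8]]
226 130
```

View pics/side1.png

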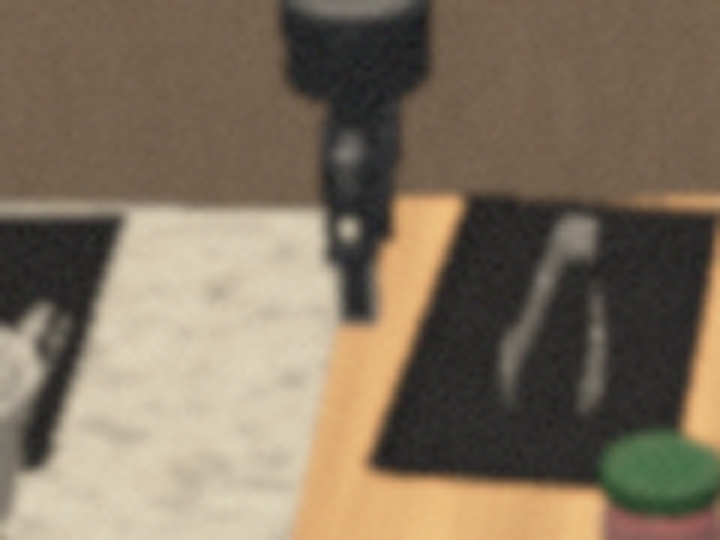

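The side crop shows the near fingertip at crop (360,322), which is full-picture (286,183.7). It is behind the tray and over the wood, with clearance. I'll work out its height.

```bash
python3 - <<'E'
from h import *
k=get_calibration('side');f=200/np.tan(np.radians(k['fovy'])/2)
K=np.array([[f,0,k['cx']],[0,f,k['cy']],[0,0,1]])
P=np.array(observe()['position'])
for e in(.004,.010,.017):
  for dy in(.045,.055):
    q=P+[-.042*dy,dy,-e]
    uv,_=cv2.projectPoints(np.array([q,q+[.011,0,0],q-[.011,0,0]]),cv2.Rodrigues(np.array(k['R']))[0],np.array(k['t'],float),K,np.array(k['dist'],float));print(e,dy,uv.reshape(-1,2).round(1).tolist())
E
```

```text
0.004 0.045 [[284.6, 183.3], [281.0, 183.2], [288.2, 183.4]]
0.004 0.055 [[284.3, 184.9], [280.7, 184.8], [287.9, 185.0]]
0.01 0.045 [[284.7, 185.0], [281.1, 184.9], [288.3, 185.1]]
0.01 0.055 [[284.4, 186.6], [280.8, 186.5], [288.0, 186.7]]
0.017 0.045 [[284.8, 187.0], [281.2, 186.9], [288.4, 187.2]]
0.017 0.055 [[284.5, 188.7], [280.9, 188.5], [288.1, 188.8]]
```

View pics/top1.png

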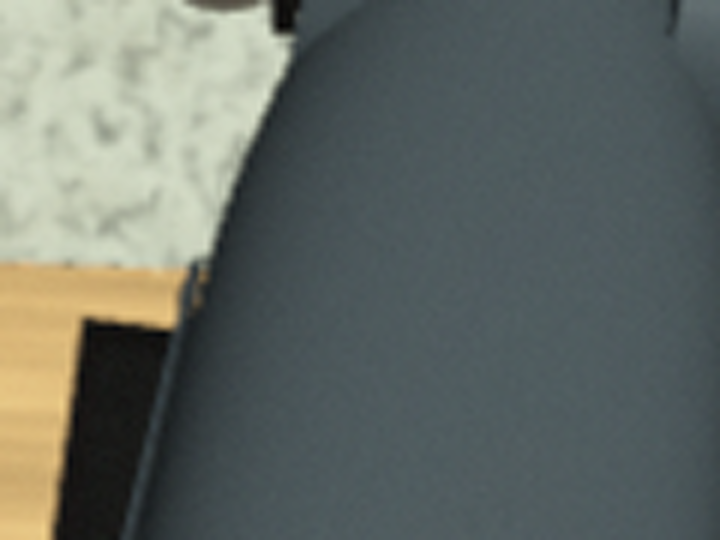

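The open fingertips stand only about 4 mm ahead of the TCP, and the top view is blocked by the arm. I'll lower and feel for the wood.

Request:
{"name": "drive_tool", "arguments": {
  "plan": [
    [[0, 0, 1.5, 0, 0, 0], [0, 0, 2.3, 0, 0, 0], [0, 0, 2.6, 0, 0, 0], [0, 0, 2.6, 0, 0, 0], [0, 0, 2.6, 0, 0, 0]]
  ]
}}

```text
time_s: 4.25
position: [0.6573, -0.0907, 0.0771]
orientation: [-0.07, 3.14, -0.0]
force: [0.2, -0.3, 0.2]
gripper_width: 0.0856
gripper_force: 0.0
```

Request:
{"name": "drive_tool", "arguments": {
  "plan": [
    [[0, 0, 0.2, 0, 0, 0], [0, 0, 0.3, 0, 0, 0], [0, 0, 0.3, 0, 0, 0]]
  ]
}}

```text
time_s: 4.5
position: [0.657, -0.0906, 0.0734]
orientation: [-0.07, 3.141, -0.0]
force: [-0.2, 0.1, 0.0]
gripper_width: 0.0852
gripper_force: 0.0
```

Request:
{"name": "drive_tool", "arguments": {
  "plan": [
    [[0, 0, 0.2, 0, 0, 0], [0, 0, 0.3, 0, 0, 0], [0, 0, 0.3, 0, 0, 0]]
  ]
}}

```text
time_s: 4.75
position: [0.6568, -0.0906, 0.07]
orientation: [0.071, -3.14, -0.0]
force: [-0.6, 0.5, 0.0]
gripper_width: 0.0851
gripper_force: 0.0
```

Request:
{"name": "drive_tool", "arguments": {
  "plan": [
    [[0, 0, 0.1, 0, 0, 0], [0, 0, 0.2, 0, 0, 0], [0, 0, 0.2, 0, 0, 0]]
  ]
}}

```text
time_s: 5.0
position: [0.6569, -0.0906, 0.0681]
orientation: [0.07, -3.141, -0.0]
force: [-0.6, -0.0, -0.7]
gripper_width: 0.0856
gripper_force: 0.0
```

```bash
python3 - <<'E'
from h import *
im=read_camera('side')
cv2.imwrite('pics/side2.png',cv2.resize(im[135:225,226:346],None,fx=6,fy=6,interpolation=cv2.INTER_CUBIC))
E
```

```text
(no output)
```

View pics/side2.png

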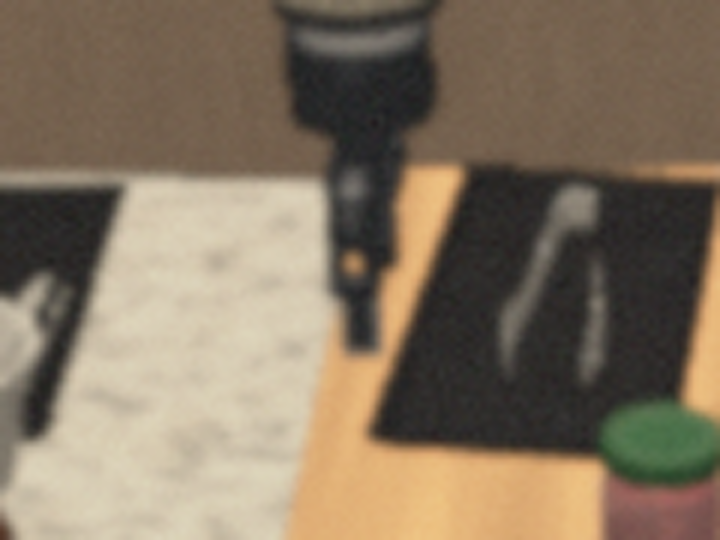

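The fingertips are about 4 mm above the wood, below the rim's top and behind the tray. I'll start pushing along tool +x.

Request:
{"name": "drive_tool", "arguments": {
  "plan": [
    [[0.4, 0, 0, 0, 0, 0], [0.8, 0, 0, 0, 0, 0], [1.2, 0, 0, 0, 0, 0], [1.5, 0, 0, 0, 0, 0], [1.8, 0, 0, 0, 0, 0], [2.1, 0, 0, 0, 0, 0], [2.4, 0, 0, 0, 0, 0], [2.7, 0, 0, 0, 0, 0]]
  ]
}}

```text
time_s: 5.72
position: [0.6297, -0.0918, 0.0684]
orientation: [-0.07, 3.141, 0.0]
force: [2.6, 0.7, -0.8]
gripper_width: 0.0852
gripper_force: 1.0
```

Request:
{"name": "drive_tool", "arguments": {
  "plan": [
    [[0.3, 0, 0, 0, 0, 0], [0.6, 0, 0, 0, 0, 0], [0.9, 0, 0, 0, 0, 0], [1.2, 0, 0, 0, 0, 0], [1.5, 0, 0, 0, 0, 0], [1.8, 0, 0, 0, 0, 0], [2.1, 0, 0, 0, 0, 0], [2.4, 0, 0, 0, 0, 0]]
  ]
}}

```text
time_s: 6.38
position: [0.6057, -0.093, 0.0684]
orientation: [-0.071, 3.141, -0.0]
force: [2.8, -0.3, -0.8]
gripper_width: 0.0852
gripper_force: 1.3
```

```bash
cat >m.py <<'E'
from h import *
import sys
ims={c:read_camera(c) for c in('top','side')}
s=observe();print(s['position'],s['force'])
cv2.imwrite(f'pics/side{sys.argv[1]}.png',cv2.resize(ims['side'][135:225,226:386],None,fx=5,fy=5,interpolation=cv2.INTER_CUBIC))
cv2.imwrite(f'pics/top{sys.argv[1]}.png',cv2.resize(ims['top'][150:270,250:440],None,fx=4,fy=4,interpolation=cv2.INTER_CUBIC))
th=np.radians(2.4);R=np.array([[np.cos(th),-np.sin(th)],[np.sin(th),np.cos(th)]])
O=np.array([.553,-.047])
for c in('top','side'):
    r=rect(c,'tray',.072)
    if r is not None:
        print(c,r[:4],'riser frame corners',((np.array(r[4])/1000-O)@R).round(4).tolist())
        try:
            p=(r[5]-O)@R
            a,b=edge(p,0,-.17,.08);print('  front x\' at -.05',round(a-.05*b,4),'slope',round(np.degrees(np.arctan(b)),2))
        except Exception as e:print(e)
    for q in('tray_front','tray_back','tray'):
        for d in pinpoint(c,q)[:1]:print(c,q,((np.array(d['point'])[:2]-O)@R).round(4),round(d['p'],2))
print('TCP',((s['position'][:2]-O)@R).round(4))
E
python3 m.py 3
```

```text
[ 0.60544568 -0.09296476  0.06833397] [ 0.03578824 -0.78416956  0.52986112]
top (0.81, array([515.9,  18.8]), array([147.7,  46.2]), 2.57) riser frame corners [[-0.1083, 0.0906], [-0.1083, 0.0436], [0.0399, 0.0444], [0.0398, 0.0904]]
  front x' at -.05 0.3682 slope -75.04
side (0.63, array([ 517.9, -103.4]), array([154.3, 312.8]), 2.45) riser frame corners [[-0.1148, 0.1019], [-0.115, -0.2114], [0.0402, -0.2109], [0.0393, 0.1014]]
  front x' at -.05 -0.1109 slope -0.07
side tray_front [-0.1076 -0.0623] 0.64
side tray_back [ 0.039  -0.0581] 0.64
side tray [-0.0366 -0.0588] 0.89
TCP [ 0.0505 -0.0481]
```

View pics/side3.png

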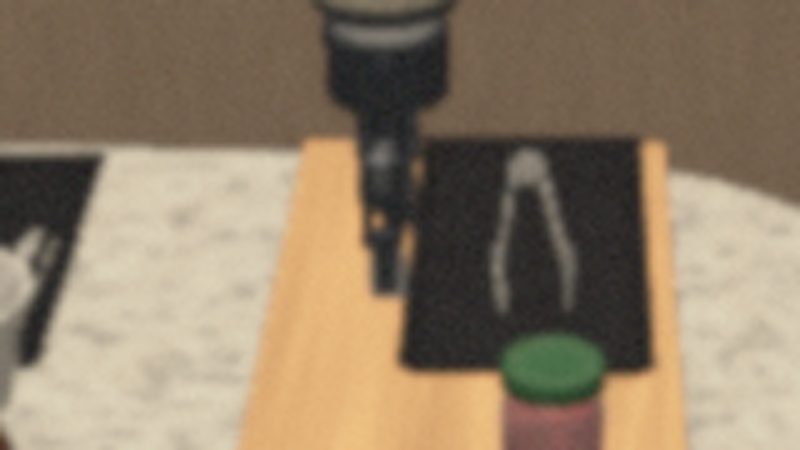

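The side crop shows the tray flush against the fingers and parallel to the riser (tray edges at crop columns ~415 and ~645, riser front ~670). About 55 mm remains, so I'll go most of the way.

Request:
{"name": "drive_tool", "arguments": {
  "plan": [
    [[0.3, 0, 0, 0, 0, 0], [0.6, 0, 0, 0, 0, 0], [0.9, 0, 0, 0, 0, 0], [1.2, 0, 0, 0, 0, 0], [1.5, 0, 0, 0, 0, 0], [1.8, 0, 0, 0, 0, 0], [2.1, 0, 0, 0, 0, 0], [2.4, 0, 0, 0, 0, 0]]
  ]
}}

```text
time_s: 7.55
position: [0.5817, -0.094, 0.0684]
orientation: [-0.071, 3.141, 0.0]
force: [1.9, -0.8, -1.4]
gripper_width: 0.0857
gripper_force: 1.1
```

Request:
{"name": "drive_tool", "arguments": {
  "plan": [
    [[0.3, 0, 0, 0, 0, 0], [0.6, 0, 0, 0, 0, 0], [0.9, 0, 0, 0, 0, 0], [1.2, 0, 0, 0, 0, 0], [1.5, 0, 0, 0, 0, 0], [1.8, 0, 0, 0, 0, 0], [2.1, 0, 0, 0, 0, 0], [2.3, 0, 0, 0, 0, 0]]
  ]
}}

```text
time_s: 8.22
position: [0.5587, -0.095, 0.0683]
orientation: [0.07, -3.141, -0.0]
force: [1.9, -0.8, -0.1]
gripper_width: 0.0852
gripper_force: 1.1
```

Request:
{"name": "drive_tool", "arguments": {
  "plan": [
    [[0.2, 0, 0, 0, 0, 0], [0.4, 0, 0, 0, 0, 0], [0.5, 0, 0, 0, 0, 0], [0.5, 0, 0, 0, 0, 0]]
  ]
}}

```text
time_s: 8.55
position: [0.5538, -0.0953, 0.0683]
orientation: [0.07, -3.141, -0.0]
force: [0.9, -0.6, 0.3]
gripper_width: 0.0853
gripper_force: 0.4
```

```bash
python3 m.py 4
```

```text
[ 0.5538725  -0.09525755  0.06825571] [ 0.52173828 -0.628315   -0.33591366]
top (0.73, array([465. ,  11.1]), array([ 60. , 147.7]), 89.88) riser frame corners [[-0.1607, 0.0348], [-0.0128, 0.0286], [-0.0103, 0.0885], [-0.1582, 0.0947]]
  front x' at -.05 0.2497 slope -73.03
top tray_back [-0.0862  0.3616] 0.52
side (0.94, array([ 466.6, -114.2]), array([152.8, 314.7]), 1.56) riser frame corners [[-0.1632, 0.0949], [-0.1674, -0.2202], [-0.0153, -0.2216], [-0.0101, 0.0925]]
  front x' at -.05 -0.1634 slope 0.82
side tray_front [-0.1629 -0.0638] 0.97
side tray_back [-0.013  -0.0603] 0.93
side tray [-0.0871 -0.0613] 0.63
TCP [-0.0011 -0.0483]
```

Overhang is about 37 mm, so I'll push 3 mm more, then back off, lift and look with the arm clear.

Request:
{"name": "drive_tool", "arguments": {
  "plan": [
    [[0.1, 0, 0, 0, 0, 0], [0.2, 0, 0, 0, 0, 0], [0.3, 0, 0, 0, 0, 0], [0.3, 0, 0, 0, 0, 0]]
  ]
}}

```text
time_s: 9.38
position: [0.551, -0.0954, 0.0684]
orientation: [-0.071, 3.141, -0.0]
force: [1.1, -0.0, -0.5]
gripper_width: 0.0858
gripper_force: 0.9
```

Request:
{"name": "drive_tool", "arguments": {
  "plan": [
    [[-0.5, 0, 0, 0, 0, 0], [-1.5, 0, 0, 0, 0, 0], [-2.5, 0, 0, 0, 0, 0], [-2.5, 0, -2, 0, 0, 0], [-2.5, 0, -6, 0, 0, 0], [-2.5, 0, -10, 0, 0, 0], [-2.5, 0, -14, 0, 0, 0], [-2.5, 0, -18, 0, 0, 0]]
  ]
}}

```text
time_s: 10.05
position: [0.5756, -0.0941, 0.2503]
orientation: [0.07, -3.141, 0.0]
force: [0.3, -0.1, -0.2]
gripper_width: 0.0852
gripper_force: 0.0
```

Request:
{"name": "drive_tool", "arguments": {
  "plan": [
    [[2, 4, 0, 0, 0, 0], [4, 8, 0, 0, 0, 0], [6, 12, 0, 0, 0, 0], [8, 16, 0, 0, 0, 0], [10, 20, 0, 0, 0, 0], [12, 24, 0, 0, 0, 0], [14, 28, 0, 0, 0, 0], [16, 32, 0, 0, 0, 0]]
  ]
}}

```text
time_s: 10.72
position: [0.4124, 0.1983, 0.2485]
orientation: [-0.07, 3.141, 0.0]
force: [1.2, 1.1, 0.9]
gripper_width: 0.0855
gripper_force: 0.0
```

Request:
{"name": "drive_tool", "arguments": {
  "plan": [
    [[2, 4, 0, 0, 0, 0], [4, 8, 0, 0, 0, 0], [6, 12, 0, 0, 0, 0], [8, 16, 0, 0, 0, 0], [10, 20, 0, 0, 0, 0], [12, 24, 0, 0, 0, 0], [12, 24, 0, 0, 0, 0], [12, 24, 0, 0, 0, 0]]
  ]
}}

```text
time_s: 11.38
position: [0.2809, 0.4344, 0.2478]
orientation: [0.077, -3.14, 0.0]
force: [0.5, 0.6, -1.0]
gripper_width: 0.0852
gripper_force: 0.0
```

```bash
python3 m.py 5; python3 - <<'E'
from h import *
read_camera('top')
r=rect('top','riser',.06);print(r[:5] if r else r)
for q in('jar_on_riser','jar_beside','mill','sign','tongs'):
    print(q,[np.round(d['point'],3).tolist() for d in pinpoint('top',q)[:1]])
E
```

```text
[0.28264975 0.43166588 0.24802858] [-0.23731403 -0.43347975  0.12740829]
top (0.66, array([ 468.6, -110.9]), array([152.4, 305.4]), 3.42) riser frame corners [[-0.1663, 0.091], [-0.1601, -0.2145], [-0.0079, -0.2119], [-0.0131, 0.0936]]
  front x' at -.05 -0.1613 slope -0.25
top tray_front [-0.0544  0.1868] 0.71
top tray_back [-0.0129 -0.0661] 0.87
top tray [-0.0891 -0.0616] 0.68
side (0.76, array([ 465.2, -110.1]), array([154.6, 316.8]), 2.92) riser frame corners [[-0.169, 0.0982], [-0.1663, -0.2182], [-0.0121, -0.2167], [-0.0148, 0.0997]]
  front x' at -.05 -0.1664 slope -0.43
side tray_front [-0.1648 -0.0604] 0.73
side tray_back [-0.0127 -0.0595] 0.72
side tray [-0.0915 -0.0613] 0.85
TCP [-0.2501  0.4896]
(0.75, array([552.7, -46.8]), array([246.9, 461. ]), 2.86, [[418.0, 177.0], [441.0, -283.0], [687.0, -271.0], [664.0, 190.0]])
jar_on_riser [[0.489, 0.138, 0.062]]
jar_beside [[0.451, 0.313, 0.001]]
mill [[0.779, 0.232, -0.002]]
sign [[0.306, -0.235, 0.003]]
tongs [[0.466, -0.119, 0.061]]
```

View pics/top5.png

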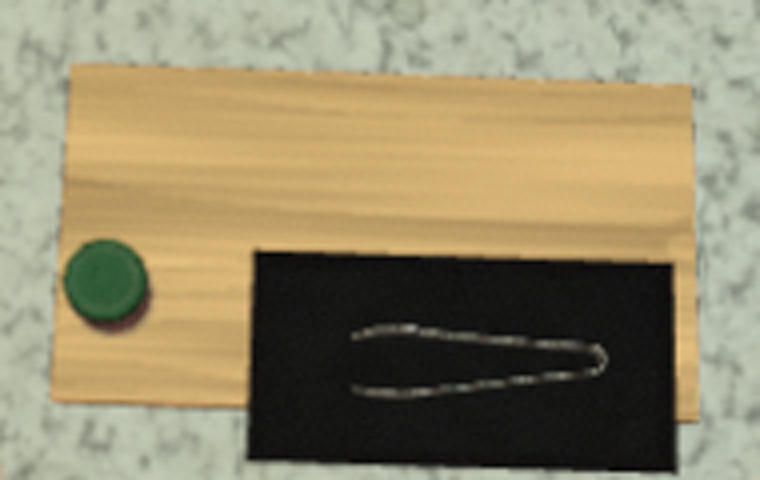

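The top crop shows the tray front at crop row ~465, the riser front at ~415 and the long edges parallel. The bystanders haven't moved. I'll check the overhang once straight from pixels.

```bash
python3 - <<'E'
from h import *
im=np.mean([read_camera('top').astype(float) for _ in range(3)],0)
rb=im[:,:,2]-im[:,:,0]; g=im.mean(2)
def cross(col,sig,lo,hi):
    s=cv2.GaussianBlur(sig,(1,3),0)[lo:hi,col]; d=np.abs(np.diff(s));i=d.argmax();w=d[max(0,i-2):i+3]
    return lo+max(0,i-2)+(w*np.arange(len(w))).sum()/w.sum()+.5
def line(cols,sig,lo,hi,z):
    p=toplane('top',[[c,cross(c,sig,lo,hi)] for c in cols],z);p=p-[0,-.1]
    b,a=np.polyfit(p[:,1],p[:,0],1);k=abs(p[:,0]-a-b*p[:,1])<.0025
    b,a=np.polyfit(p[k,1],p[k,0],1);return a,np.degrees(np.arctan(b)),k.sum()
W=[*range(266,308,2),*range(420,424)]
F=line(W,rb,245,262,.06);print('riser front (x at y=-.1)',F)
print('riser back',line(range(272,420,3),rb,160,178,.06))
T=line(range(316,416,3),g,258,275,.072);print('tray front',T)
print('tray back',line(range(317,415,3),g,207,221,.072))
print('overhang',(F[0]-T[0])*1000)
E
```

```text
riser front (x at y=-.1) (np.float64(0.42972655293179784), np.float64(-2.57187198816393), np.int64(25))
riser back (np.float64(0.6791460881225758), np.float64(-2.486427091903835), np.int64(50))
tray front (np.float64(0.39212214184650795), np.float64(-2.6945232501833205), np.int64(34))
tray back (np.float64(0.5413298558817368), np.float64(-2.7798610843694846), np.int64(33))
overhang 37.60441108528989
```

```bash
python3 -c "
from plant import *
print(close_job())"
```

```text
the job is handed in; nothing more can be done
None
```

The job is handed in: the tray lies flat and at rest, overhanging the riser's front edge by about 38 mm and parallel to it within about 0.3°, and the jars, mill and sign did not move.

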